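# Wind the cup-filling carousel on by one cup

## Robot

A 7-joint arm with a two-finger parallel gripper is mounted at the origin on the work surface. World frame = base frame: x ahead of the robot, y to its left, z up, the work surface at z = 0. Lengths are in m, angles in rad, forces in N, time in s.
With the tool pointing down it reaches from about 0.4 to 0.9 m from the base axis. Payload 5.5 kg.
Tool frame: the origin (TCP) lies on the mounting face of the last link; the fingertips stand 178 mm ahead of it and the grasp point (between the pads) lies 159 mm ahead of it; z points along the fingers, x is the direction in which the jaws open and shut, and the axes are right-handed (so a half turn about z gives the same grasp; the last joint's range is limited). The gripper opens to 92 mm and grips with 3 to 60 N. Pads are 19 mm wide; open, the fingers measure 130 mm over their backs; the gripper's body (75 mm by 190 mm) begins 47 mm behind the grasp point.
Start: joints at [-0.853, 0.501, -0.427, 1.55, 0.221, 1.138, -0.21], TCP at [0.286, 0.584, 0.405] pointing down, gripper open.
Joint ranges: [-2.88, 2.88], [-0.31, 2.03], [-1.54, 1.56], [0.2, 2.42], [-1.41, 4.55], [0.19, 2.02], [-2.57, 2.57]. Speed limits (rad/s): [2.57, 2.57, 3.14, 3.14, 3.14, 3.14, 3.14].

## Interface

Orientations are given as a unit quaternion [w, x, y, z].
In Python, from workcell import state, grab_frame, get_calibration, job_done gives the robot as it stands.
- The arm moves only by the tool move_arm, never from a script. Its argument "rows" is a list that holds one entry, the list of rows, each a list of 4 numbers: the shift along the tool's x, y, z in m, then the turn about the tool's z in degrees. A call has 1 to 20 rows; each row shifts and turns the commanded pose from where the row before left it, along the tool's axes as they then stand; what a row does not reach is not made up. A row lasts 1/10 s, in which the tool goes at most 50 mm and 8.59 degrees, less where a joint would pass 70% of its speed; a pose out of reach is approached as far as the arm can. A call is refused whole if a number of a shift passes 0.05 or a number of a turn 8.59, either way. A call with a gripper value outside its range is refused whole. "hand" is the closure, from 0 (fully open) to 1 (shut), set as the call begins (left out, the last holds). The fingers move at their own pace and stop on an object; "grip_force" is the grip in N (left out, the last holds). Time passes only in rows, so rows that do not move let the fingers close. It gives the time, the measured TCP pose, the force and the opening at its end, in the units of the state.
- state(): the state, without advancing time (a new reading comes with each control period).
- grab_frame(name): name is "side" or "top" or "wrist"; returns (picture, depth): 420x560x3 uint8, red, green, blue; 420x560 float32, m along the optical axis (not along the pixel's ray), 0 where there is no reading.
- get_calibration(name): a dict with "camera_matrix" (3x3 intrinsics, pixels), "R" (3x3) and "t" (3): a world point X has camera coordinates R X + t. Camera axes: x right, y down, z forward; pixel columns grow to the right and rows downward; lengths in m; the calibration is good to about 2 mm. The wrist camera is an equidistant fisheye: a pixel r from the principal point sees the ray r / f radians off the axis. A picture is of the moment at which its call begins: read the wrist's pose just before it. get_calibration takes no time and is no camera call; for the wrist camera it gives the pose at the moment of the call.
- job_done(): hands the job in, once; it reports no verdict.
The state is a dict: "time_s": time; "qpos": joint angles; "qd": joint speeds; "joint_torque": joint torques, N m; "ee_pos": TCP position; "tool_rot": TCP orientation; "wrist_force": force on the tool from outside, world axes, zero at the start; "moment": the same for the moment, N m; "grip_width": finger opening in m.
Only numpy, scipy, OpenCV 4.12 (cv2) and the standard library are available. Lean on these libraries where they do the work, as an engineer would, in place of code of your own. Each camera call takes 0.05 s, during which the arm holds its last target.

## Task

The red-lidded cup at the sauce spout is done: wind the carousel's worm-drive crank clockwise until the next, empty cup stands right under the spout, without running past it. The crank is sprung up out of drive, so press it down gently, feel for where its dogs drop in, and keep it lightly pressed for all the turns; never force it down. Then let the crank spring up and let go, leaving the carousel itself and the things standing around untouched.

Things in the scene. Friction and masses are not known exactly. Their poses are not given: they have to be found in the camera images.
- filler: filling machine, fixed: aluminium plate (own x -135..135, y -70..330 mm), grey gearbox 85 x 85 mm, top at 70 mm, under the crank; white turntable 244 mm across, its vertical axis at (0, 190) mm, with 8 cups, nothing on it above 92 mm; steel spout column at (125, 190) mm, 160 mm tall. Origin on the table under the crank's vertical axis; own x away from the robot, y to the turntable
- spout (a point): lower end of the red spout, 110 mm above the table, over the circle of the cups (radius 90 mm about the turntable's axis)
- carousel (a joint): turn of the turntable, rad; 0 with the last lidded cup under the spout (it starts near that, -0.13 to 0.04), grows clockwise seen from above; next, empty cup under the spout at 0.785. The worm holds it, it cannot be pushed round. 32 turns of the worm shaft make one of the turntable: a cup takes 4 full clockwise turns (from above) of the crank in drive
- next_cup (a point): rim centre of the next, empty cup (black, open, 54 mm across; the finished ones have red lids), 80 mm above the table, on the turntable; it must come to 30 mm straight below spout
- crank: steel crank: hub 50 mm across, 14 mm thick, flat arm to 60 mm from the axis. Origin on its vertical turning axis at the hub's underside, 96 mm above the table when up; x axis along the arm to the grip, whose axis is 45 mm out. Two opposite dogs under the hub, 5 mm tall. Starts at any angle. Up, it turns freely and drives nothing; in drive it takes about 3 N at the grip. Pressed or driven against the worm shaft with over 40 N is forcing
- clutch (a joint): how far the crank is pressed down, m: 0 up. A spring lifts it, 4 N at 0, 6 N at 9 mm. From 4 mm its dogs may meet the shaft's four (90 degrees apart, hidden below the hub, at any angle; three quarters of all crank angles are blocked) top to top: solid, no drive. Between (23 degree gaps) it drops to a solid stop at 9 mm and drives from 5.5 mm on, after up to 23 degrees' lost motion. Let go, it springs up
- grip_center (a point): centre of the upright black crank grip, a cylinder 26 mm across, its top 25 mm above this point, a flange 36 mm across 24 mm below it; 138 mm above the table when the crank is up. The grip spins freely on the crank, so fingers holding it need not turn
- jug_center (a point): centre of a loose sauce jug, 96 mm diameter, 210 mm tall; leave it alone
- shaker_center (a point): centre of a loose metal shaker can, 52 mm diameter, 105 mm tall; leave it alone
- jug_lid_center (a point): centre of a loose black jug lid, 48 mm diameter, 14 mm tall; leave it alone

How it is judged:
On the way, in this order (a step that is already met when the one before it is completed fails the run):
1. the crank is pressed down into drive (value of joint clutch between 0.0055 and 0.011 m), for 0.2 s.
2. the carousel is wound half-way to the next cup with the crank held down in drive (value of joint carousel above 0.39 rad and value of joint clutch above 0.0045 m), for 0.05 s.
At the end, for the whole second after the job is handed in: the carousel stands with the next, empty cup under the spout (0.785 rad, within 0.035 rad, which is 3 mm at the cup), at rest, and the crank has sprung up (within 2 mm) and is let go (value of joint carousel between 0.7504 and 0.8204 rad and velocity of joint carousel between -0.02 and 0.02 rad/s and value of joint clutch below 0.002 m); the robot touches nothing.
It fails at once if the crank is pressed or driven onto the worm shaft with more than 40 N (contact force between crank and filler above 40 N).
It fails at once if the robot touches the carousel (contact force between any of the fingers, the arm and carousel above 2 N).
It fails at once if the carousel is wound past the next cup by more than 5 degrees (value of joint carousel above 0.8727 rad).
It fails at once if the jug, the shaker or the jug lid is shoved (over 20 mm) or tipped (distance of any of jug_center, shaker_center, jug_lid_center from where it was at the start of the episode above 0.02 m or angle between any of jug_center, shaker_center, jug_lid_center's own z axis and vertical above 0.3 rad).
It also fails if it takes over 72 s, if anything falls off the work surface, if the arm or the gripper's body presses on something with over 40 N, if the wrist force passes 120 N, or if a joint passes its speed limit or range.

## Working session

There is one attempt and no reset: what is moved stays moved. The work goes in short steps, Python scripts to look and compute and a tool call to move; the robot and the scene stay as the last step left them, time stands still between calls to the robot, and variables do not carry over. Pictures are saved under pics/ and viewed, and the job is handed in when it is done.

Besides the shell and the picture viewer there is one more tool, called after "Call:" as name(argument=value, ...) on one line, values as JSON. move_arm: Moves the arm, as the interface text tells. Its arguments: {"type":"object","properties":{"rows":{"type":"array","items":{"type":"array","items":{"type":"array","items":{"type":"number"}}}},"hand":{"type":"number"},"grip_force":{"type":"number"}},"required":["rows"]}

```bash
mkdir -p pics; ls
python3 - <<'E'
from workcell import *
import cv2,numpy as np
s=state();print(s)
for n in("side","top","wrist"):
    c=get_calibration(n);im,d=grab_frame(n);np.savez(f"pics/{n}0.npz",im=im,d=d,K=c["camera_matrix"],R=c["R"],t=c["t"])
    cv2.imwrite(f"pics/{n}0.png",im[:,:,::-1]);print(n,c)
E
```

```text
pics
{'time_s': 0.0, 'qpos': array([-0.85281049,  0.50183292, -0.42679076,  1.5514564 ,  0.22079586,
        1.13828748, -0.2102779 ]), 'qd': array([ 0.00025668,  0.00024922, -0.00037942, -0.0006105 ,  0.00063492,
       -0.00045951, -0.00068527]), 'joint_torque': array([ 1.90708597e-03, -5.66584182e+01, -5.81502154e+00, -2.79124725e+01,
       -6.84608915e-02,  3.03625746e-02,  2.06131367e-04]), 'ee_pos': array([0.28541721, 0.58358572, 0.40368468]), 'tool_rot': array([ 4.81665030e-04,  8.48292468e-01,  5.29527108e-01, -8.35478486e-04]), 'wrist_force': array([-0.0104541 ,  0.39623083,  0.08203713]), 'moment': array([-0.04480021, -0.03389072,  0.02430776]), 'grip_width': 0.09202142602064745}
side {'camera_matrix': array([[428.66987327,   0.        , 277.5584583 ],
       [  0.        , 428.66987327, 214.78303603],
       [  0.        ,   0.        ,   1.        ]]), 'R': array([[ 0.91816217, -0.39571807,  0.01963281],
       [-0.21890011, -0.54795701, -0.80735733],
       [ 0.33024382,  0.73698733, -0.58973612]]), 't': array([-0.56632072,  0.17209548,  0.96889514])}
top {'camera_matrix': array([[458.97139588,   0.        , 272.73847876],
       [  0.        , 458.97139588, 203.37192297],
       [  0.        ,   0.        ,   1.        ]]), 'R': array([[-0.00802154, -0.99991639,  0.01014229],
       [-0.9861497 ,  0.00622997, -0.16574065],
       [ 0.16566361, -0.01133131, -0.98611722]]), 't': array([-0.07470207,  0.61110811,  1.12676765])}
wrist {'camera_matrix': array([[325.1922621 ,   0.        , 273.59755885],
       [  0.        , 325.1922621 , 208.10475831],
       [  0.        ,   0.        ,   1.        ]]), 'R': array([[ 0.43910311,  0.89843533, -0.00155656],
       [ 0.86062531, -0.42012518,  0.28778276],
       [ 0.25790024, -0.12770592, -0.95769445]]), 't': array([-0.64968658, -0.03617075,  0.39100686])}
```

View pics/side0.png

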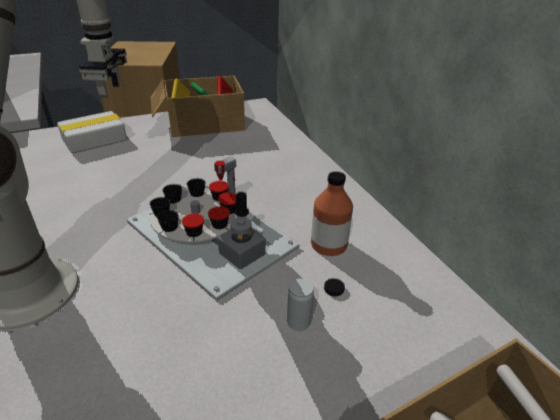

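View pics/top0.png

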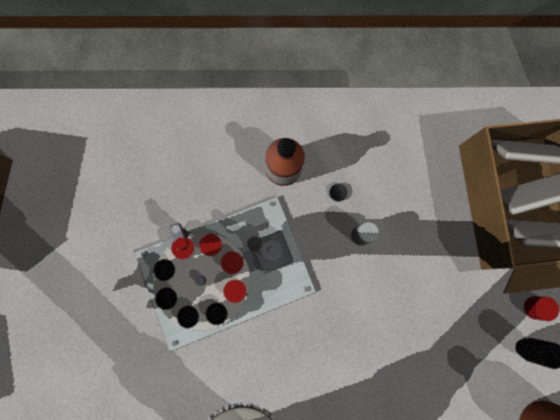

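```bash
cat > h.py <<'E'
from workcell import *
import cv2,numpy as np
def save(n,name):
    c=get_calibration(n);s=state();im,d=grab_frame(n);np.savez(f"pics/{name}.npz",im=im,d=d,K=c["camera_matrix"],R=c["R"],t=c["t"])
    cv2.imwrite(f"pics/{name}.png",im[:,:,::-1]);return s
def crop(name,x0,y0,x1,y1,k,g=1.0):
    z=np.load(f"pics/{name}.npz");im=z["im"][y0:y1,x0:x1,::-1]
    im=cv2.resize(im,None,fx=k,fy=k,interpolation=cv2.INTER_CUBIC)
    im=np.clip(255*(im/255.)**g,0,255).astype(np.uint8);cv2.imwrite(f"pics/{name}_c.png",im)
def ray(name,u,v):
    z=np.load(f"pics/{name}.npz");K,R,t=z["K"],z["R"],z["t"]
    a=(u-K[0,2])/K[0,0];b=(v-K[1,2])/K[1,1]
    if name.startswith("wrist"):
        r=np.hypot(a,b);d=np.array([a/r*np.sin(r),b/r*np.sin(r),np.cos(r)]) if r>0 else np.array([0,0,1.])
    else: d=np.array([a,b,1.])
    return -R.T@t,R.T@d
def atz(name,u,v,h):
    o,d=ray(name,u,v);return o+d*(h-o[2])/d[2]
def proj(name,X):
    z=np.load(f"pics/{name}.npz");K,R,t=z["K"],z["R"],z["t"];p=R@np.array(X)+t
    if name.startswith("wrist"):
        th=np.arctan2(np.hypot(p[0],p[1]),p[2]);q=p[:2]/np.hypot(p[0],p[1])*th
    else:q=p[:2]/p[2]
    return q*K[0,0]+K[:2,2]
E
python3 - <<'E'
from h import *
crop("top0",130,190,330,355,4,0.6)
crop("side0",120,140,310,295,4,0.6)
E
```

```text
(no output)
```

View pics/wrist0.png

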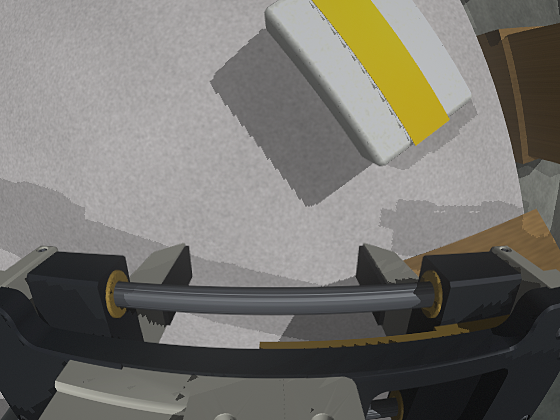

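View pics/top0_c.png

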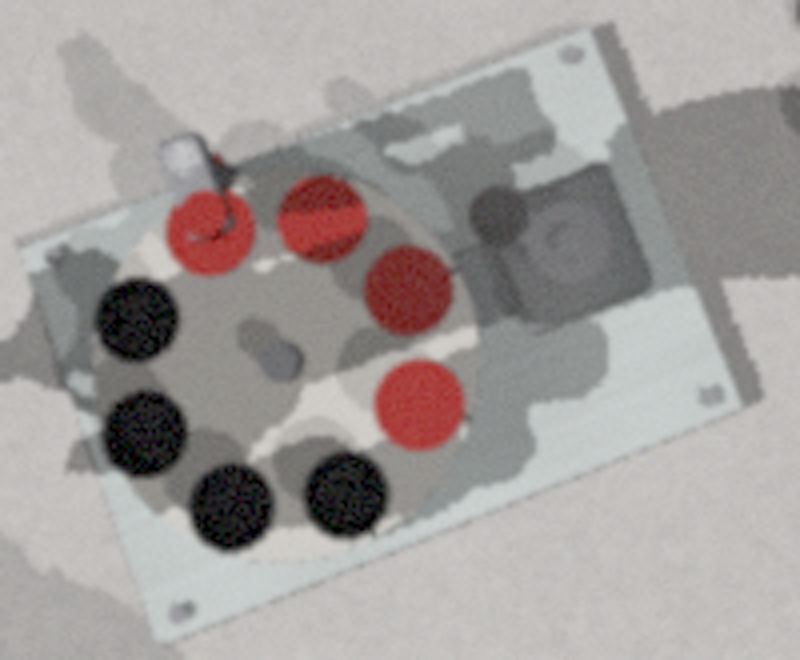

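View pics/side0_c.png

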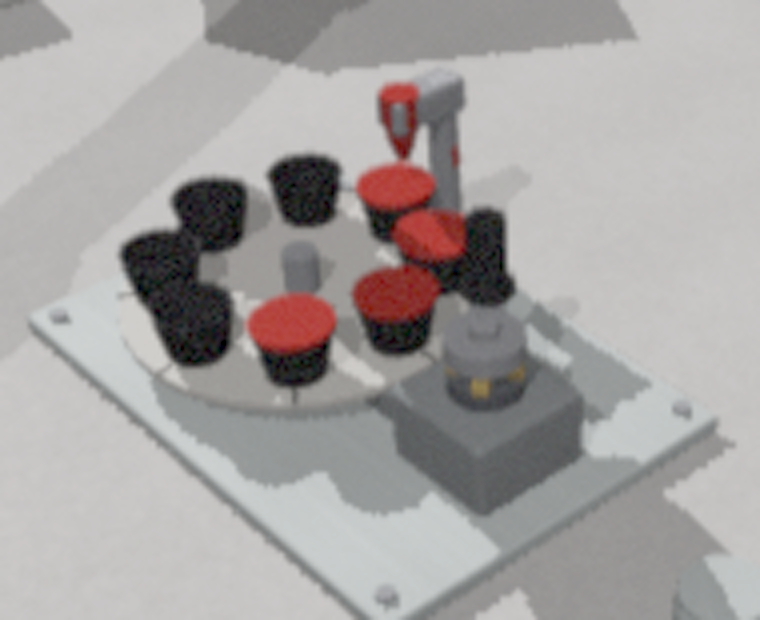

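```bash
cat > fit.py <<'E'
from h import *
from scipy.optimize import least_squares
c=lambda p,x0=130,y0=190,k=4:((p[0]+.5)/k-.5+x0,(p[1]+.5)/k-.5+y0)
# cups clockwise in image, starting last lidded under spout, then going counterclockwise = next ones
cups=[(211,233),(138,320),(145,434),(232,507),(347,495),(420,405),(409,290),(323,218)]
cor=[((.135,-.07),(598,30)),((-.135,-.07),(742,405)),((-.135,.33),(160,640)),((.135,.33),(20,245))]
def mod(p,th,full=True):
    x,y,a,car=p
    R=np.array([[np.cos(a),-np.sin(a)],[np.sin(a),np.cos(a)]])
    return lambda q:np.array([x,y])+R@np.array(q)
def res(p,show=False):
    w=mod(p,0);r=[]
    for q,px in cor: r.append(proj("top0",[*w(q),.01])-c(px))
    for i,px in enumerate(cups):
        # spout at own direction +x from table axis; cw seen from above = negative rotation
        th=-p[3]+i*np.pi/4
        q=(.09*np.cos(th),.19+.09*np.sin(th)); z=.083 if i in(0,5,6,7) else .08
        r.append(proj("top0",[*w(q),z])-c(px))
    r.append(proj("top0",[*w((0,0)),.110])-c((562,240)))
    r=np.array(r)
    if show: print(r.round(1))
    return r.ravel()
if __name__=="__main__":
    s=least_squares(res,[.6,0,.3,0],loss="soft_l1");print(s.x,np.degrees(s.x[2]));res(s.x,True)
    print("grip",atz("top0",*c((498,215)),.163),"hub",atz("top0",*c((562,240)),.11))
    w=mod(s.x,0);print("spout",w((.09,.19)),"axis",w((0,.19)))
    g=atz("top0",*c((498,215)),.163)[:2]-s.x[:2];print(np.hypot(*g),np.degrees(np.arctan2(g[1],g[0])))
E
python3 fit.py
```

```text
[ 0.48656627 -0.07564447  0.36778444 -0.12379158] 21.07249605855493
[[-1.6 -1.3]
 [ 1.   0.9]
 [-0.3  1.6]
 [ 0.2  0.2]
 [-0.1 -0.7]
 [-0.1 -0.3]
 [ 0.  -0.1]
 [-0.  -0. ]
 [-0.1 -0.2]
 [-0.1 -0.4]
 [-0.  -0.1]
 [-0.1  0.1]
 [ 1.8  0.7]]
grip [ 0.49935199 -0.03450946  0.163     ] hub [ 0.48834314 -0.07124599  0.11      ]
spout [0.50223333 0.13400891] axis [0.41825197 0.10164951]
0.0430762580026165 72.7335350510849
```

Run:
```python
from h import *
print("jugtop",atz("top0",286,148,.21),"shaker",atz("top0",368,231,.105),"lid",atz("top0",338,192,.014))
s=state();from scipy.spatial.transform import Rotation as R
q=s["tool_rot"];print(R.from_quat([*q[1:],q[0]]).as_matrix().round(3))
c=get_calibration("wrist");M=R.from_quat([*q[1:],q[0]]).as_matrix()
print("cam in tool",M.T@(-c["R"].T@c["t"]-s["ee_pos"]), (M.T@c["R"].T).round(3))
```

```text
jugtop [ 0.71078009 -0.10829386  0.21      ] shaker [ 0.53203683 -0.3093268   0.105     ] lid [ 0.6464617  -0.25365654  0.014     ]
[[ 0.439  0.898 -0.001]
 [ 0.898 -0.439 -0.001]
 [-0.001 -0.    -1.   ]]
cam in tool [ 0.00062687 -0.07803556  0.01993401] [[ 1.     0.     0.   ]
 [-0.     0.958  0.288]
 [-0.    -0.288  0.958]]
```

Call:
move_arm(rows=[[[-0.01,0.01,0,0],[-0.02,0.02,0,0],[-0.025,0.025,0,0],[-0.025,0.025,0,0],[-0.025,0.025,0,0],[-0.025,0.025,0,0],[-0.025,0.025,0,0],[-0.025,0.025,0,0],[-0.025,0.025,0,0],[-0.025,0.025,0,0],[-0.025,0.025,0,0],[-0.025,0.025,0,0],[-0.025,0.025,0,0],[-0.025,0.025,0,0],[-0.025,0.025,0,0],[-0.025,0.025,0,0],[-0.025,0.025,0,0],[-0.025,0.025,0,0],[-0.02,0.02,0,0],[-0.01,0.01,0,0]]], hand=0)

```text
time_s: 2.15
ee_pos: [0.4964, -0.0349, 0.4047]
tool_rot: [0.0, 0.85, 0.528, -0.0]
wrist_force: [0.6, 0.4, -0.5]
grip_width: 0.0917
```

Run:
```python
from h import *
s=save("wrist","wrist1");print(s["time_s"],s["ee_pos"],s["wrist_force"])
crop("wrist1",0,0,560,420,1.4,0.6)
```

```text
2.15 [ 0.49641755 -0.03486925  0.40469406] [ 0.55362423  0.40659453 -0.49457873]
```

View pics/wrist1_c.png

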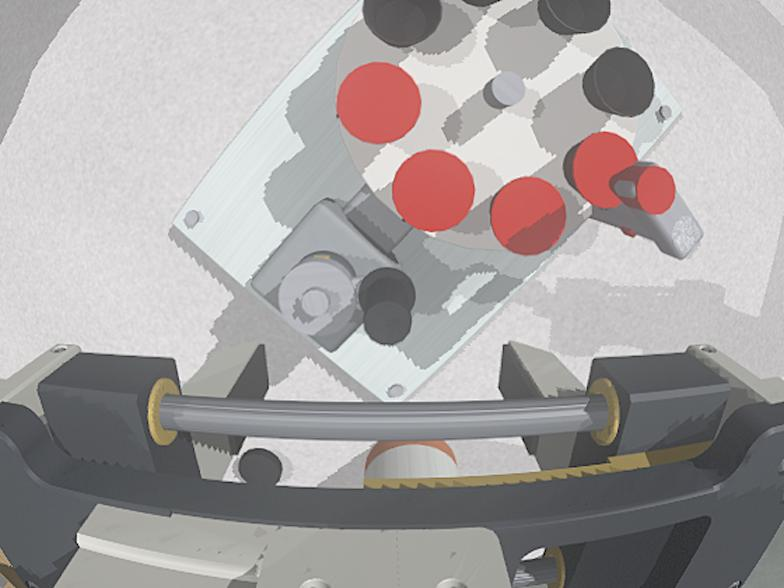

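Run:
```python
from h import *
crop("wrist1",170,165,320,275,5,0.45)
```

```text
(no output)
```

View pics/wrist1_c.png

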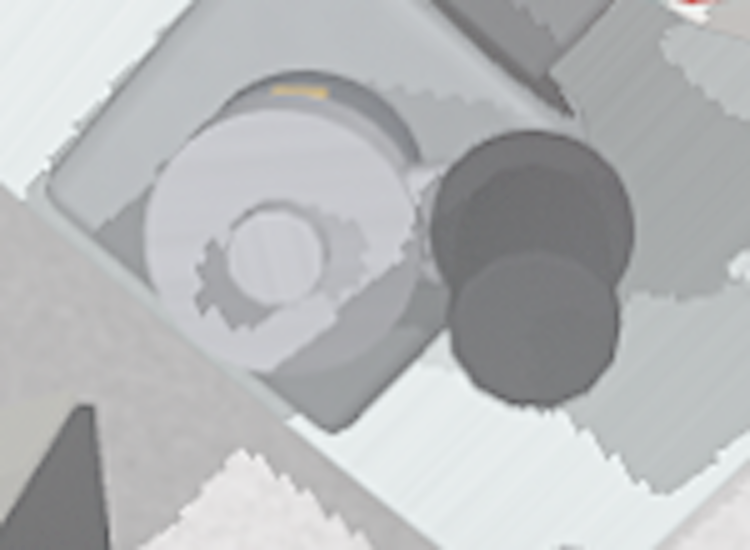

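Run:
```python
from h import *
f=lambda p:((p[0]+.5)/5-.5+170,(p[1]+.5)/5-.5+165)
z=np.load("pics/wrist1.npz")
h=atz("wrist1",*f((281,241)),.11);g=atz("wrist1",*f((535,329)),.163);fl=atz("wrist1",*f((533,230)),.1155)
print(h,g,fl)
for k in(g,fl):
    d=(k-h)[:2];print(np.hypot(*d),np.degrees(np.arctan2(d[1],d[0])))
# cup rims in 1.4x picture
f2=lambda p:((p[0]+.5)/1.4-.5,(p[1]+.5)/1.4-.5)
cups={-5:(379,103),-2:(433,190),-1:(528,216),0:(604,170),1:(618,82)}
P={k:atz("wrist1",*f2(v),.083 if k!=1 else .08)[:2] for k,v in cups.items()}
for k in P:print(k,P[k])
print("axis?",)
for n in("bolts",):
    for p in[(192,219),(395,391),(665,112)]:print(atz("wrist1",*f2(p),.012))
```

```text
[ 0.48577156 -0.07673761  0.11      ] [ 0.50263433 -0.03499495  0.163     ] [ 0.50229109 -0.03478397  0.1155    ]
0.045020026857711615 68.00278108873954
0.045088838361592255 68.50761814591786
-5 [0.39228898 0.01399006]
-2 [0.4597361  0.02042537]
-1 [0.50349254 0.07308352]
0 [0.49668991 0.14001046]
1 [0.44270738 0.1800112 ]
axis?
[ 0.3939296  -0.17002501  0.012     ]
[ 0.61872056 -0.08271466  0.012     ]
[0.48750338 0.25802202 0.012     ]
```

Call:
move_arm(rows=[[[0.0027,0.0056,0.01,0],[0,0,0.02,0],[0,0,0.02,0],[0,0,0.02,0],[0,0,0.02,0],[0,0,0.01,0],[0,0,0.005,0],[0,0,0,0]]])

```text
time_s: 3.0
ee_pos: [0.5027, -0.0305, 0.2992]
tool_rot: [-0.0, 0.848, 0.53, -0.0]
wrist_force: [-0.3, 0.2, -0.4]
grip_width: 0.0921
```

Call:
move_arm(rows=[[[0,0,0,0],[0,0,0,0],[0,0,0,0],[0,0,0,0],[0,0,0,0],[0,0,0,0]]], hand=1, grip_force=20)

```text
time_s: 3.6
ee_pos: [0.5029, -0.0315, 0.2998]
tool_rot: [0.0, 0.848, 0.529, 0.0]
wrist_force: [0.6, 0.3, 0.4]
grip_width: 0.0482
```

Run:
```python
from h import *
s=save("wrist","wrist2");print(s)
```

```text
{'time_s': 3.6, 'qpos': array([ 0.07789917,  0.35198482, -0.08137629,  2.01312545,  0.03997122,
        0.77775113,  1.08891477]), 'qd': array([-6.50810894e-04,  2.36023347e-03, -1.87968826e-04,  2.76410934e-03,
        9.70256043e-05,  7.05457838e-04, -8.18322615e-05]), 'joint_torque': array([-4.35512011e-04, -4.41852558e+01, -4.04295623e-01, -2.20813930e+01,
        6.29658607e-03,  8.86109937e-02, -2.71916524e-04]), 'ee_pos': array([ 0.50293165, -0.03146424,  0.29982576]), 'tool_rot': array([5.99795883e-05, 8.48341257e-01, 5.29449810e-01, 8.16232582e-05]), 'wrist_force': array([0.57054993, 0.2738651 , 0.40830284]), 'moment': array([-0.01577586,  0.004649  ,  0.07308296]), 'grip_width': 0.04815231843811532}
```

View pics/wrist2.png

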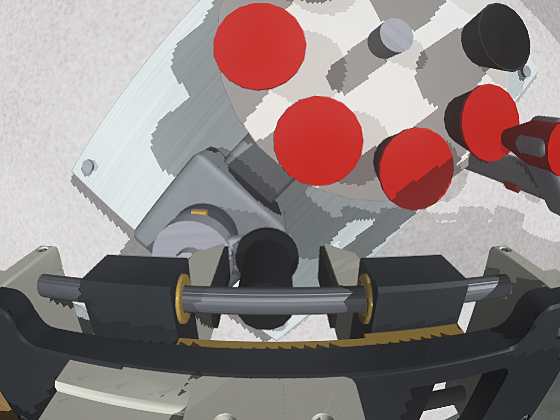

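Call:
move_arm(rows=[[[0,0,0,0],[0,0,0,0],[0,0,0,0],[0,0,0,0],[0,0,0,0]]])

```text
time_s: 4.15
ee_pos: [0.5019, -0.0337, 0.2994]
tool_rot: [0.0, 0.849, 0.529, -0.002]
wrist_force: [-3.8, -6.9, 1.2]
grip_width: 0.0256
```

Call:
move_arm(rows=[[[-0.0025,0,0,0],[0,0,0.001,0],[0,0,0.001,0],[0,0,0.001,0],[0,0,0.001,0],[0,0,0,0]]])

```text
time_s: 4.75
ee_pos: [0.5018, -0.0343, 0.2957]
tool_rot: [0.0, 0.848, 0.529, -0.0]
wrist_force: [-2.4, -5.3, 5.7]
grip_width: 0.026
```

Call:
move_arm(rows=[[[-0.002,0,0,0],[0,0,0.001,0],[0,0,0.001,0],[0,0,0.001,0],[0,0,0,0]]])

```text
time_s: 5.25
ee_pos: [0.5023, -0.0351, 0.295]
tool_rot: [0.001, 0.848, 0.53, 0.002]
wrist_force: [-3.8, -1.8, 19.3]
grip_width: 0.0255
```

```bash
cat > gen.py <<'E'
import numpy as np,sys,json
C=np.array([.4858,-.0767]);r=.045;a=np.radians(63.93);T=np.array([[np.cos(a),np.sin(a)],[np.sin(a),-np.cos(a)]])
# usage: cx cy th0 step n [dz first]
cx,cy,th0,st,n=map(float,sys.argv[1:6])
cur=T@np.array([cx,cy]);rows=[]
for i in range(1,int(n)+1):
    th=np.radians(th0-st*i);p=T@(C+r*np.array([np.cos(th),np.sin(th)]))
    d=np.round(p-cur,4);cur=cur+d;rows.append([float(d[0]),float(d[1]),0,0])
print(json.dumps([rows]));e=T.T@cur;print("end cmd",e.round(5),"th",th0-st*n)
E
python3 gen.py .5034 -.0346 68.4 4 20
```

```text
[[[-0.0006, 0.0023, 0, 0], [-0.0, 0.0032, 0, 0], [-0.0003, 0.0031, 0, 0], [-0.0006, 0.0031, 0, 0], [-0.0007, 0.003, 0, 0], [-0.0009, 0.003, 0, 0], [-0.0012, 0.003, 0, 0], [-0.0013, 0.0028, 0, 0], [-0.0016, 0.0027, 0, 0], [-0.0017, 0.0026, 0, 0], [-0.0019, 0.0025, 0, 0], [-0.0021, 0.0024, 0, 0], [-0.0023, 0.0022, 0, 0], [-0.0024, 0.002, 0, 0], [-0.0025, 0.0019, 0, 0], [-0.0026, 0.0017, 0, 0], [-0.0028, 0.0015, 0, 0], [-0.0029, 0.0013, 0, 0], [-0.0029, 0.0011, 0, 0], [-0.003, 0.0009, 0, 0]]]
end cmd [ 0.52992 -0.08576] th -11.599999999999994
```

Call:
move_arm(rows=[[[-0.0006,0.0023,0,0],[0,0.0032,0,0],[-0.0003,0.0031,0,0],[-0.0006,0.0031,0,0],[-0.0007,0.003,0,0],[-0.0009,0.003,0,0],[-0.0012,0.003,0,0],[-0.0013,0.0028,0,0]]])

```text
time_s: 6.05
ee_pos: [0.5205, -0.0499, 0.2948]
tool_rot: [0.0, 0.848, 0.53, 0.001]
wrist_force: [-5.0, 0.3, 17.3]
grip_width: 0.0261
```

Call:
move_arm(rows=[[[-0.0016,0.0027,0,0],[-0.0017,0.0026,0,0],[-0.0019,0.0025,0,0],[-0.0021,0.0024,0,0],[-0.0023,0.0022,0,0],[-0.0024,0.002,0,0]]])

```text
time_s: 6.65
ee_pos: [0.5281, -0.0664, 0.2946]
tool_rot: [-0.0, 0.848, 0.53, 0.001]
wrist_force: [-5.3, 1.9, 16.8]
grip_width: 0.026
```

Call:
move_arm(rows=[[[-0.0025,0.0019,0,0],[-0.0026,0.0017,0,0],[-0.0028,0.0015,0,0],[-0.0029,0.0013,0,0],[-0.0029,0.0011,0,0],[-0.003,0.0009,0,0]]])

```text
time_s: 7.25
ee_pos: [0.5286, -0.0844, 0.2947]
tool_rot: [-0.0, 0.848, 0.53, 0.002]
wrist_force: [-4.0, 3.1, 16.8]
grip_width: 0.0254
```

```bash
python3 gen.py .52992 -.08576 -11.6 4 20
```

```text
[[[-0.0031, 0.0006, 0, 0], [-0.0031, 0.0005, 0, 0], [-0.0031, 0.0002, 0, 0], [-0.0032, 0.0001, 0, 0], [-0.0031, -0.0002, 0, 0], [-0.0031, -0.0004, 0, 0], [-0.0031, -0.0007, 0, 0], [-0.003, -0.0008, 0, 0], [-0.003, -0.0011, 0, 0], [-0.0028, -0.0012, 0, 0], [-0.0028, -0.0015, 0, 0], [-0.0027, -0.0016, 0, 0], [-0.0026, -0.0018, 0, 0], [-0.0024, -0.002, 0, 0], [-0.0023, -0.0022, 0, 0], [-0.0021, -0.0023, 0, 0], [-0.0019, -0.0025, 0, 0], [-0.0018, -0.0026, 0, 0], [-0.0016, -0.0027, 0, 0], [-0.0014, -0.0028, 0, 0]]]
end cmd [ 0.48452 -0.12166] th -91.6
```

Call:
move_arm(rows=[[[-0.0031,0.0006,0,0],[-0.0031,0.0005,0,0],[-0.0031,0.0002,0,0],[-0.0032,0.0001,0,0]]])

```text
time_s: 7.65
ee_pos: [0.5248, -0.0961, 0.2947]
tool_rot: [0.0, 0.848, 0.53, 0.002]
wrist_force: [-2.8, 4.2, 15.8]
grip_width: 0.026
```

Call:
move_arm(rows=[[[-0.0031,-0.0002,-0.001,0],[-0.0031,-0.0004,-0.0002,0],[-0.0031,-0.0007,0,0],[-0.003,-0.0008,0,0]]])

```text
time_s: 8.05
ee_pos: [0.5171, -0.1072, 0.2948]
tool_rot: [0.0, 0.848, 0.53, 0.002]
wrist_force: [-0.5, 0.9, 6.0]
grip_width: 0.0257
```

Call:
move_arm(rows=[[[-0.003,-0.0011,0.0003,0],[-0.0028,-0.0012,0,0],[-0.0028,-0.0015,0,0],[-0.0027,-0.0016,0,0],[-0.0026,-0.0018,0,0],[-0.0024,-0.002,0,0]]])

```text
time_s: 8.65
ee_pos: [0.5016, -0.1182, 0.2943]
tool_rot: [0.0, 0.848, 0.53, 0.002]
wrist_force: [0.4, -0.2, 4.4]
grip_width: 0.0256
```

Call:
move_arm(rows=[[[0,0,0.001,0],[0,0,0.001,0],[0,0,0,0]]])

```text
time_s: 8.95
ee_pos: [0.5015, -0.1182, 0.2922]
tool_rot: [0.0, 0.848, 0.53, 0.001]
wrist_force: [-0.0, 0.8, 5.5]
grip_width: 0.0256
```

Call:
move_arm(rows=[[[0,0,0.001,0],[0,0,0.001,0],[0,0,0,0]]])

```text
time_s: 9.25
ee_pos: [0.5016, -0.1182, 0.2902]
tool_rot: [0.0, 0.848, 0.53, 0.001]
wrist_force: [-0.7, 0.9, 6.5]
grip_width: 0.0256
```

Run:
```python
from h import *
s=save("wrist","wrist3");print(s["time_s"],s["ee_pos"],s["wrist_force"])
s=save("top","top3")
s=state();print(s["ee_pos"],s["wrist_force"])
crop("wrist3",0,0,560,420,1.4,0.6)
```

```text
9.25 [ 0.50161125 -0.11816284  0.29023355] [-0.71136125  0.87323503  6.51524305]
[ 0.50164874 -0.11818227  0.29033363] [-0.32474961  0.02325025  6.51071818]
```

View pics/wrist3_c.png

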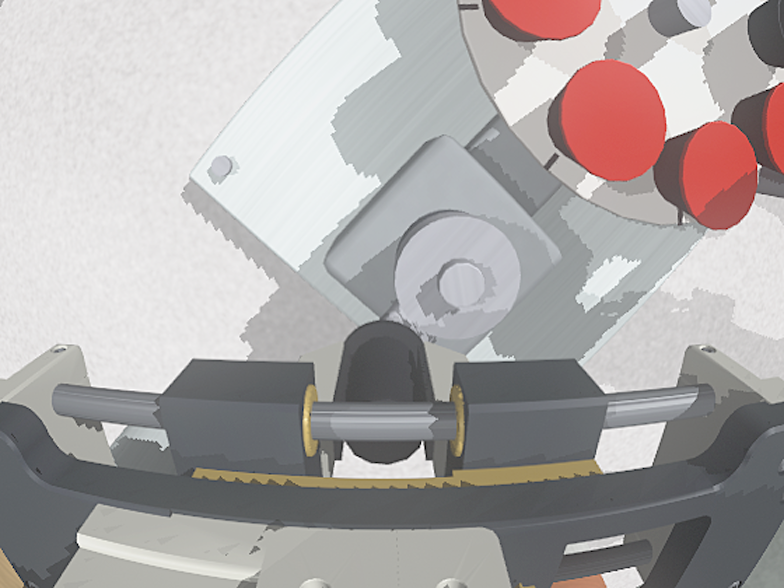

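```bash
python3 - <<'E'
from h import *
from scipy.optimize import least_squares
P=np.array([(.5023,-.0351),(.5205,-.0499),(.5281,-.0664),(.5286,-.0844),(.5248,-.0961),(.5171,-.1072),(.5016,-.1182)])
print(least_squares(lambda c:np.hypot(*(P-c).T)-.045,[.485,-.077]))
crop("top3",130,190,330,355,4,0.6)
E
sed -i 's/\.4858,-\.0767/.4849,-.0768/' gen.py
```

```text
message: `gtol` termination condition is satisfied.
     success: True
      status: 1
         fun: [ 1.536e-04 -6.356e-05 -3.544e-05  1.243e-05  4.634e-06
               -6.653e-05  1.478e-04]
           x: [ 4.843e-01 -7.650e-02]
        cost: 2.7655551706703787e-08
         jac: [[-3.990e-01 -9.170e-01]
               [-8.059e-01 -5.920e-01]
               ...
               [-7.303e-01  6.831e-01]
               [-3.835e-01  9.235e-01]]
        grad: [-2.258e-11 -1.197e-12]
  optimality: 2.258177635700953e-11
 active_mask: [ 0.000e+00  0.000e+00]
        nfev: 4
        njev: 4
```

View pics/top3_c.png

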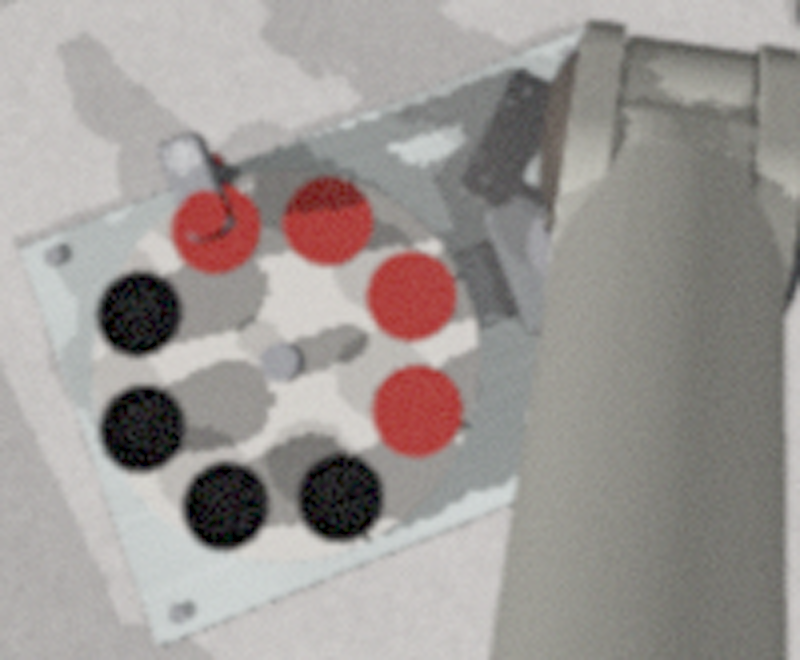

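```bash
sed -i 's/\.4849,-\.0768/.4843,-.0765/' gen.py
cat > car.py <<'E'
from fit import *
import fit
def est(name,cups,yaw=np.radians(21.1),fixax=None):
    def r(p):
        o=[]
        for i,px in cups.items():
            th=yaw-p[2]+i*np.pi/4; z=.083 if i in(0,5,6,7) else .08
            o.append(proj(name,[p[0]+.09*np.cos(th),p[1]+.09*np.sin(th),z])-c(px))
        return np.ravel(o)
    s=least_squares(r,[.418,.101,0]);print(s.x.round(4),np.abs(s.fun).max().round(2));return s.x
E
python3 - <<'E'
from car import *
est("top0",dict(enumerate(fit.cups)))
est("top3",dict(enumerate([(216,231),(140,313),(143,428),(226,506),(340,497),(417,411),(411,296),(328,221)])))
E
python3 gen.py .5017 -.1182 -67.4 8 20
```

```text
[ 0.4177  0.1015 -0.1234] 0.45
[ 0.4177  0.1018 -0.081 ] 0.64
[[[-0.0043, -0.0046, 0, 0], [-0.0038, -0.0051, 0, 0], [-0.003, -0.0055, 0, 0], [-0.0022, -0.0058, 0, 0], [-0.0014, -0.0062, 0, 0], [-0.0005, -0.0062, 0, 0], [0.0004, -0.0063, 0, 0], [0.0012, -0.0062, 0, 0], [0.0021, -0.0059, 0, 0], [0.0029, -0.0056, 0, 0], [0.0036, -0.0051, 0, 0], [0.0043, -0.0045, 0, 0], [0.0049, -0.004, 0, 0], [0.0054, -0.0032, 0, 0], [0.0058, -0.0024, 0, 0], [0.0061, -0.0016, 0, 0], [0.0062, -0.0007, 0, 0], [0.0063, 0.0001, 0, 0], [0.0062, 0.0011, 0, 0], [0.006, 0.0018, 0, 0]]]
end cmd [ 0.45383 -0.04334] th -227.4
```

Call:
move_arm(rows=[[[-0.0043,-0.0046,0.0004,0],[-0.0038,-0.0051,0,0],[-0.003,-0.0055,0,0],[-0.0022,-0.0058,0,0],[-0.0014,-0.0062,0,0],[-0.0005,-0.0062,0,0],[0.0004,-0.0063,0,0],[0.0012,-0.0062,0,0],[0.0021,-0.0059,0,0],[0.0029,-0.0056,0,0]]])

```text
time_s: 10.35
ee_pos: [0.4463, -0.1021, 0.2903]
tool_rot: [0.002, 0.848, 0.529, 0.002]
wrist_force: [0.7, -3.1, 8.3]
grip_width: 0.0256
```

Call:
move_arm(rows=[[[0.0036,-0.0051,0,0],[0.0043,-0.0045,0,0],[0.0049,-0.004,0,0],[0.0054,-0.0032,0,0],[0.0058,-0.0024,0,0],[0.0061,-0.0016,0,0],[0.0062,-0.0007,0,0],[0.0063,0.0001,0,0],[0.0062,0.0011,0,0],[0.006,0.0018,0,0]]])

```text
time_s: 11.35
ee_pos: [0.4526, -0.0438, 0.29]
tool_rot: [0.0, 0.848, 0.53, 0.0]
wrist_force: [-2.2, -1.2, 13.4]
grip_width: 0.0258
```

```bash
python3 gen.py .45383 -.04334 -227.4 8 45; python3 gen.py 0.5 -0.1 -227.4 8 45|tail -1
```

```text
[[[0.0056, 0.0027, 0, 0], [0.0053, 0.0035, 0, 0], [0.0047, 0.0041, 0, 0], [0.0041, 0.0048, 0, 0], [0.0034, 0.0053, 0, 0], [0.0026, 0.0057, 0, 0], [0.0018, 0.006, 0, 0], [0.001, 0.0062, 0, 0], [0.0, 0.0063, 0, 0], [-0.0008, 0.0062, 0, 0], [-0.0016, 0.006, 0, 0], [-0.0025, 0.0058, 0, 0], [-0.0033, 0.0054, 0, 0], [-0.004, 0.0048, 0, 0], [-0.0046, 0.0043, 0, 0], [-0.0051, 0.0035, 0, 0], [-0.0057, 0.0029, 0, 0], [-0.0059, 0.002, 0, 0], [-0.0062, 0.0011, 0, 0], [-0.0062, 0.0003, 0, 0], [-0.0063, -0.0006, 0, 0], [-0.0061, -0.0014, 0, 0], [-0.0058, -0.0023, 0, 0], [-0.0055, -0.0031, 0, 0], [-0.005, -0.0038, 0, 0], [-0.0044, -0.0044, 0, 0], [-0.0038, -0.0051, 0, 0], [-0.003, -0.0055, 0, 0], [-0.0022, -0.0058, 0, 0], [-0.0014, -0.0062, 0, 0], [-0.0005, -0.0062, 0, 0], [0.0004, -0.0063, 0, 0], [0.0012, -0.0062, 0, 0], [0.0021, -0.0059, 0, 0], [0.0029, -0.0056, 0, 0], [0.0036, -0.0051, 0, 0], [0.0043, -0.0045, 0, 0], [0.0049, -0.004, 0, 0], [0.0054, -0.0032, 0, 0], [0.0058, -0.0024, 0, 0], [0.0061, -0.0016, 0, 0], [0.0062, -0.0007, 0, 0], [0.0063, 0.0001, 0, 0], [0.0062, 0.0011, 0, 0], [0.006, 0.0018, 0, 0]]]
end cmd [ 0.45383 -0.04334] th -587.4
end cmd [ 0.45389 -0.04338] th -587.4
```

Call:
move_arm(rows=[[[0.0056,0.0027,-0.0004,0],[0.0053,0.0035,0,0],[0.0047,0.0041,0,0],[0.0041,0.0048,0,0],[0.0034,0.0053,0,0],[0.0026,0.0057,0,0],[0.0018,0.006,0,0],[0.001,0.0062,0,0],[0,0.0063,0,0],[-0.0008,0.0062,0,0],[-0.0016,0.006,0,0],[-0.0025,0.0058,0,0]]])

```text
time_s: 12.55
ee_pos: [0.5194, -0.0488, 0.2901]
tool_rot: [-0.001, 0.848, 0.53, 0.001]
wrist_force: [-1.6, 2.5, 8.7]
grip_width: 0.0256
```

Call:
move_arm(rows=[[[-0.0033,0.0054,0,0],[-0.004,0.0048,0,0],[-0.0046,0.0043,0,0],[-0.0051,0.0035,0,0],[-0.0057,0.0029,0,0],[-0.0059,0.002,0,0],[-0.0062,0.0011,0,0],[-0.0062,0.0003,0,0],[-0.0063,-0.0006,0,0],[-0.0061,-0.0014,0,0],[-0.0058,-0.0023,0,0],[-0.0055,-0.0031,0,0]]])

```text
time_s: 13.75
ee_pos: [0.507, -0.1151, 0.2903]
tool_rot: [0.0, 0.848, 0.53, 0.002]
wrist_force: [1.5, 2.4, 5.7]
grip_width: 0.0256
```

Call:
move_arm(rows=[[[-0.005,-0.0038,0.0002,0],[-0.0044,-0.0044,0,0],[-0.0038,-0.0051,0,0],[-0.003,-0.0055,0,0],[-0.0022,-0.0058,0,0],[-0.0014,-0.0062,0,0],[-0.0005,-0.0062,0,0],[0.0004,-0.0063,0,0],[0.0012,-0.0062,0,0],[0.0021,-0.0059,0,0],[0.0029,-0.0056,0,0]]])

```text
time_s: 14.85
ee_pos: [0.4461, -0.102, 0.2903]
tool_rot: [0.001, 0.848, 0.529, 0.001]
wrist_force: [2.7, -2.6, 5.4]
grip_width: 0.0254
```

Call:
move_arm(rows=[[[0.0036,-0.0051,0,0],[0.0043,-0.0045,0,0],[0.0049,-0.004,0,0],[0.0054,-0.0032,0,0],[0.0058,-0.0024,0,0],[0.0061,-0.0016,0,0],[0.0062,-0.0007,0,0],[0.0063,0.0001,0,0],[0.0062,0.0011,0,0],[0.006,0.0018,0,0]]])

```text
time_s: 15.85
ee_pos: [0.4522, -0.0443, 0.29]
tool_rot: [-0.0, 0.848, 0.53, -0.001]
wrist_force: [-5.0, -1.0, 12.7]
grip_width: 0.0254
```

Call:
move_arm(rows=[[[0.0056,0.0027,0,0],[0.0053,0.0035,0,0],[0.0047,0.0041,0,0],[0.0041,0.0048,0,0],[0.0034,0.0053,0,0],[0.0026,0.0057,0,0],[0.0018,0.006,0,0],[0.001,0.0062,0,0],[0,0.0063,0,0],[-0.0008,0.0062,0,0],[-0.0016,0.006,0,0],[-0.0025,0.0058,0,0]]])

```text
time_s: 17.05
ee_pos: [0.5195, -0.0491, 0.2901]
tool_rot: [-0.001, 0.848, 0.53, 0.001]
wrist_force: [-1.2, 3.1, 8.8]
grip_width: 0.0257
```

Run:
```python
from h import *
s=save("top","top4");print(s["time_s"],s["ee_pos"],s["wrist_force"])
crop("top4",130,190,330,355,4,0.6)
```

```text
17.05 [ 0.51954314 -0.04905955  0.29008455] [-1.23338835  3.14761543  8.76711769]
```

View pics/top4_c.png

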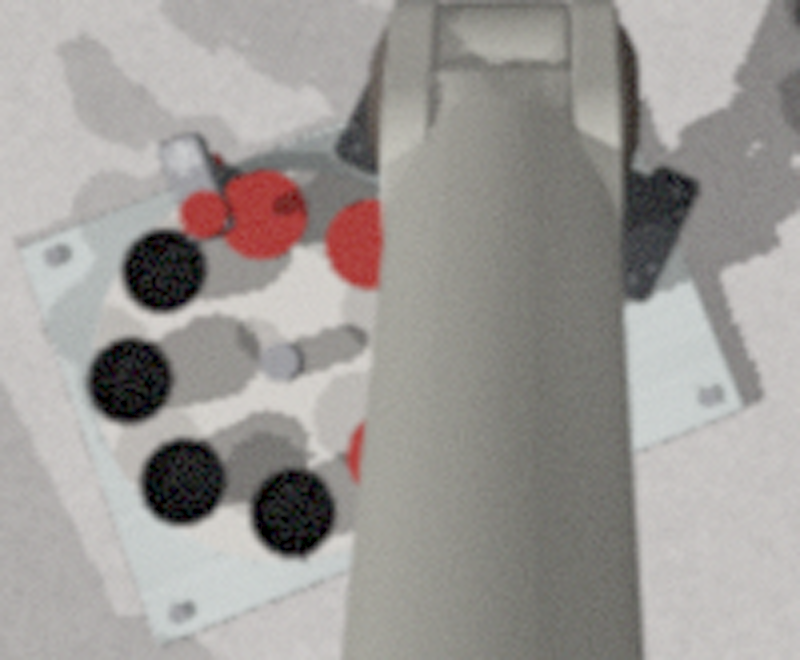

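Run:
```python
from car import *
est("top4",{0:(262,214),1:(164,270),2:(130,380),3:(183,482),4:(293,513)})
```

```text
[0.4179 0.1018 0.2497] 0.14
```

Call:
move_arm(rows=[[[-0.0033,0.0054,0,0],[-0.004,0.0048,0,0],[-0.0046,0.0043,0,0],[-0.0051,0.0035,0,0],[-0.0057,0.0029,0,0],[-0.0059,0.002,0,0],[-0.0062,0.0011,0,0],[-0.0062,0.0003,0,0],[-0.0063,-0.0006,0,0],[-0.0061,-0.0014,0,0],[-0.0058,-0.0023,0,0],[-0.0055,-0.0031,0,0]]])

```text
time_s: 18.3
ee_pos: [0.507, -0.1152, 0.2902]
tool_rot: [0.0, 0.848, 0.53, 0.002]
wrist_force: [2.8, 1.8, 6.1]
grip_width: 0.0259
```

Call:
move_arm(rows=[[[-0.005,-0.0038,0.0001,0],[-0.0044,-0.0044,0,0],[-0.0038,-0.0051,0,0],[-0.003,-0.0055,0,0],[-0.0022,-0.0058,0,0],[-0.0014,-0.0062,0,0],[-0.0005,-0.0062,0,0],[0.0004,-0.0063,0,0],[0.0012,-0.0062,0,0],[0.0021,-0.0059,0,0],[0.0029,-0.0056,0,0]]])

```text
time_s: 19.4
ee_pos: [0.4461, -0.1021, 0.2902]
tool_rot: [0.002, 0.848, 0.529, 0.001]
wrist_force: [2.6, -3.3, 6.6]
grip_width: 0.0256
```

Call:
move_arm(rows=[[[0.0036,-0.0051,0,0],[0.0043,-0.0045,0,0],[0.0049,-0.004,0,0],[0.0054,-0.0032,0,0],[0.0058,-0.0024,0,0],[0.0061,-0.0016,0,0],[0.0062,-0.0007,0,0],[0.0063,0.0001,0,0],[0.0062,0.0011,0,0],[0.006,0.0018,0,0]]])

```text
time_s: 20.4
ee_pos: [0.4522, -0.0443, 0.29]
tool_rot: [-0.0, 0.848, 0.53, -0.0]
wrist_force: [-3.8, -1.0, 14.2]
grip_width: 0.0256
```

Call:
move_arm(rows=[[[0.0056,0.0027,0,0],[0.0053,0.0035,0,0],[0.0047,0.0041,0,0],[0.0041,0.0048,0,0],[0.0034,0.0053,0,0],[0.0026,0.0057,0,0],[0.0018,0.006,0,0],[0.001,0.0062,0,0],[0,0.0063,0,0],[-0.0008,0.0062,0,0],[-0.0016,0.006,0,0],[-0.0025,0.0058,0,0]]])

```text
time_s: 21.6
ee_pos: [0.5195, -0.0491, 0.29]
tool_rot: [-0.001, 0.848, 0.53, 0.001]
wrist_force: [-0.9, 3.5, 10.6]
grip_width: 0.0255
```

Now at -1043°. One more turn to -1403°.

Call:
move_arm(rows=[[[-0.0033,0.0054,-0.0001,0],[-0.004,0.0048,0,0],[-0.0046,0.0043,0,0],[-0.0051,0.0035,0,0],[-0.0057,0.0029,0,0],[-0.0059,0.002,0,0],[-0.0062,0.0011,0,0],[-0.0062,0.0003,0,0],[-0.0063,-0.0006,0,0],[-0.0061,-0.0014,0,0],[-0.0058,-0.0023,0,0],[-0.0055,-0.0031,0,0]]])

```text
time_s: 22.8
ee_pos: [0.507, -0.1152, 0.2902]
tool_rot: [0.0, 0.848, 0.53, 0.002]
wrist_force: [1.9, 2.3, 6.4]
grip_width: 0.0259
```

Call:
move_arm(rows=[[[-0.005,-0.0038,0.0001,0],[-0.0044,-0.0044,0,0],[-0.0038,-0.0051,0,0],[-0.003,-0.0055,0,0],[-0.0022,-0.0058,0,0],[-0.0014,-0.0062,0,0],[-0.0005,-0.0062,0,0],[0.0004,-0.0063,0,0],[0.0012,-0.0062,0,0],[0.0021,-0.0059,0,0],[0.0029,-0.0056,0,0]]])

```text
time_s: 23.9
ee_pos: [0.4461, -0.1021, 0.2902]
tool_rot: [0.002, 0.848, 0.529, 0.001]
wrist_force: [3.0, -2.3, 6.8]
grip_width: 0.0254
```

Call:
move_arm(rows=[[[0.0036,-0.0051,0,0],[0.0043,-0.0045,0,0],[0.0049,-0.004,0,0],[0.0054,-0.0032,0,0],[0.0058,-0.0024,0,0],[0.0061,-0.0016,0,0],[0.0062,-0.0007,0,0],[0.0063,0.0001,0,0],[0.0062,0.0011,0,0],[0.006,0.0018,0,0]]])

```text
time_s: 24.9
ee_pos: [0.4522, -0.0443, 0.29]
tool_rot: [-0.0, 0.848, 0.53, -0.0]
wrist_force: [-3.9, -1.3, 13.3]
grip_width: 0.0255
```

Call:
move_arm(rows=[[[0.0056,0.0027,0,0],[0.0053,0.0035,0,0],[0.0047,0.0041,0,0],[0.0041,0.0048,0,0],[0.0034,0.0053,0,0],[0.0026,0.0057,0,0],[0.0018,0.006,0,0],[0.001,0.0062,0,0],[0,0.0063,0,0],[-0.0008,0.0062,0,0],[-0.0016,0.006,0,0],[-0.0025,0.0058,0,0]]])

```text
time_s: 26.1
ee_pos: [0.5195, -0.0491, 0.29]
tool_rot: [-0.001, 0.848, 0.53, 0.001]
wrist_force: [-1.1, 3.5, 10.5]
grip_width: 0.0256
```

Run:
```python
from h import *
s=save("top","top5");print(s["time_s"],s["ee_pos"],s["wrist_force"])
crop("top5",130,190,330,355,4,0.6)
```

```text
26.1 [ 0.51954824 -0.04908791  0.29004097] [-1.10598994  3.47325569 10.51613853]
```

View pics/top5_c.png

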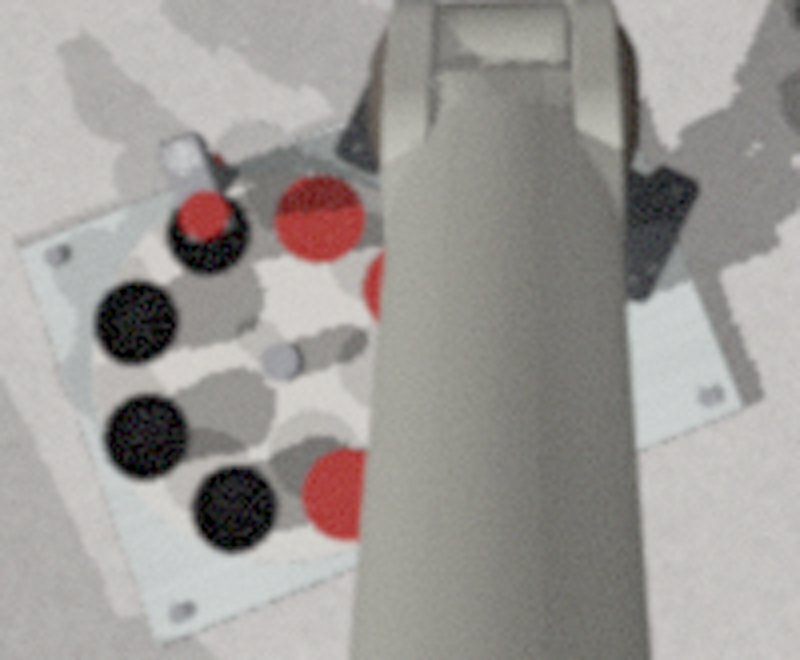

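Run:
```python
from car import *
x=est("top5",{0:(319,218),1:(209,233),2:(135,322),3:(147,436),4:(235,507)})
y=np.radians(21.1);sp=x[:2]+.09*np.array([np.cos(y),np.sin(y)])
for h in(.11,.13,.15,.16):
    p=proj("top5",[*sp,h]);print(h,(p-[130,190]+.5)*4-.5)
for n,px in(("corner bolts",(59,254)),("",(181,610)),("",(711,395))): print(atz("top5",*c(px),.012))
```

```text
[0.4183 0.1018 0.64  ] 0.3
0.11 [218.95130507 219.27819156]
0.13 [212.84209271 216.64415853]
0.15 [206.5056584  213.91215704]
0.16 [203.24823437 212.50769407]
[0.4881567  0.25515479 0.012     ]
[0.26413108 0.16996462 0.012     ]
[ 0.39459738 -0.16697471  0.012     ]
```

Call:
move_arm(rows=[[[-0.0033,0.0054,-0.0001,0],[-0.004,0.0048,0,0],[-0.0046,0.0043,0,0],[-0.0051,0.0035,0,0],[-0.0057,0.0029,0,0],[-0.0059,0.002,0,0],[-0.0062,0.0011,0,0],[-0.0062,0.0003,0,0],[-0.0063,-0.0006,0,0],[-0.0061,-0.0014,0,0],[-0.0058,-0.0023,0,0],[-0.0055,-0.0031,0,0]]])

```text
time_s: 27.35
ee_pos: [0.507, -0.1152, 0.2902]
tool_rot: [0.0, 0.848, 0.53, 0.002]
wrist_force: [2.3, 2.6, 5.6]
grip_width: 0.026
```

Call:
move_arm(rows=[[[-0.005,-0.0038,0.0001,0],[-0.0044,-0.0044,0,0],[-0.0038,-0.0051,0,0],[-0.003,-0.0055,0,0],[-0.0022,-0.0058,0,0],[-0.0014,-0.0062,0,0],[-0.0005,-0.0062,0,0],[0.0004,-0.0063,0,0],[0.0012,-0.0062,0,0],[0.0021,-0.0059,0,0],[0.0029,-0.0056,0,0]]])

```text
time_s: 28.45
ee_pos: [0.4461, -0.1021, 0.2902]
tool_rot: [0.002, 0.848, 0.529, 0.001]
wrist_force: [2.3, -2.7, 6.2]
grip_width: 0.0259
```

Call:
move_arm(rows=[[[0.0036,-0.0051,0,0],[0.0043,-0.0045,0,0],[0.0049,-0.004,0,0],[0.0054,-0.0032,0,0],[0.0058,-0.0024,0,0],[0.0061,-0.0016,0,0],[0.0062,-0.0007,0,0],[0.0063,0.0001,0,0],[0,0,0,0]]])

```text
time_s: 29.35
ee_pos: [0.4448, -0.0535, 0.29]
tool_rot: [0.0, 0.848, 0.53, 0.0]
wrist_force: [-2.7, -0.4, 12.9]
grip_width: 0.0256
```

Run:
```python
from h import *
s=save("top","top6");print(s["time_s"],s["ee_pos"],s["wrist_force"])
s=save("side","side6")
crop("top6",130,190,330,355,4,0.6)
crop("side6",120,140,310,295,4,0.6)
```

```text
29.35 [ 0.44484775 -0.05348069  0.29002397] [-2.658137   -0.41877571 12.85616412]
```

View pics/top6_c.png

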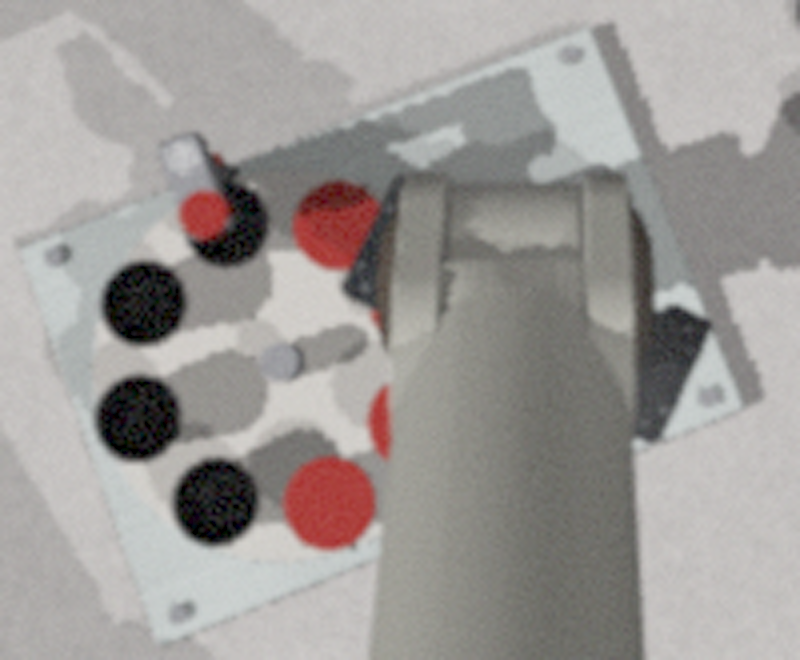

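View pics/side6_c.png

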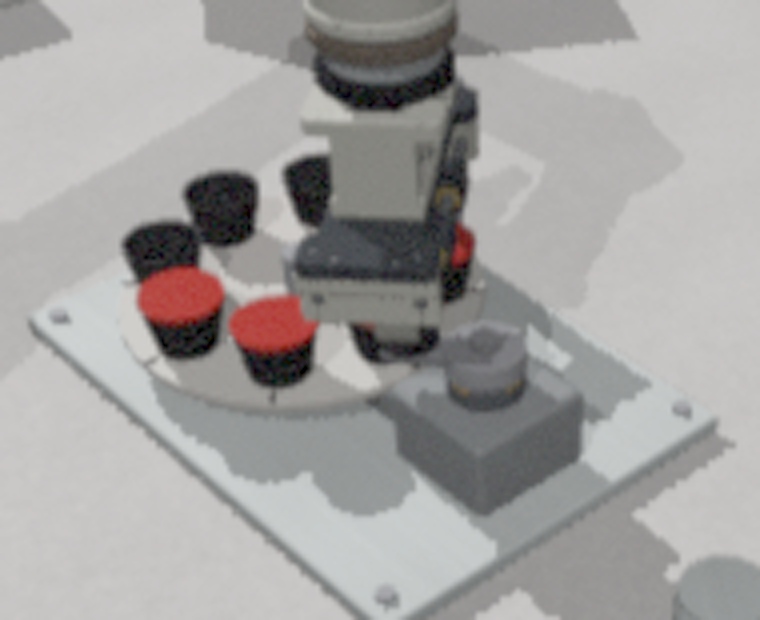

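Run:
```python
from car import *
x=est("top6",{0:(337,225),1:(227,224),2:(145,302),3:(138,418),4:(216,502),5:(330,502)})
```

```text
[0.4181 0.1017 0.7774] 0.32
```

Call:
move_arm(rows=[[[0,0,-0.001,0],[0,0,-0.002,0],[0,0,-0.002,0],[0,0,-0.002,0],[0,0,-0.002,0],[0,0,0,0]]])

```text
time_s: 30.05
ee_pos: [0.4447, -0.0539, 0.2986]
tool_rot: [0.0, 0.848, 0.53, 0.0]
wrist_force: [1.7, -0.5, 4.1]
grip_width: 0.0258
```

Call:
move_arm(rows=[[[0,0,0,0],[0,0,0,0],[0,0,0,0],[0,0,0,0],[0,0,0,0],[0,0,0,0],[0,0,0,0],[0,0,0,0]]], hand=0)

```text
time_s: 30.85
ee_pos: [0.4447, -0.054, 0.2983]
tool_rot: [-0.0, 0.848, 0.529, -0.0]
wrist_force: [0.2, -0.2, -0.2]
grip_width: 0.0853
```

Call:
move_arm(rows=[[[0,0,-0.01,0],[0,0,-0.02,0],[0,0,-0.02,0],[0,0,-0.02,0],[0,0,-0.02,0],[0,0,-0.02,0],[0,0,-0.01,0],[0,0,0,0],[0,0,0,0]]])

```text
time_s: 31.75
ee_pos: [0.4444, -0.054, 0.418]
tool_rot: [-0.0, 0.848, 0.53, -0.0]
wrist_force: [-0.1, 0.6, -0.1]
grip_width: 0.0916
```

Run:
```python
from h import *
s=save("wrist","wrist7");print(s["time_s"],s["ee_pos"],s["wrist_force"])
crop("wrist7",0,0,560,420,1.4,0.6)
```

```text
31.75 [ 0.44439044 -0.05400027  0.41799504] [-0.07588115  0.59428282 -0.10873197]
```

View pics/wrist7_c.png

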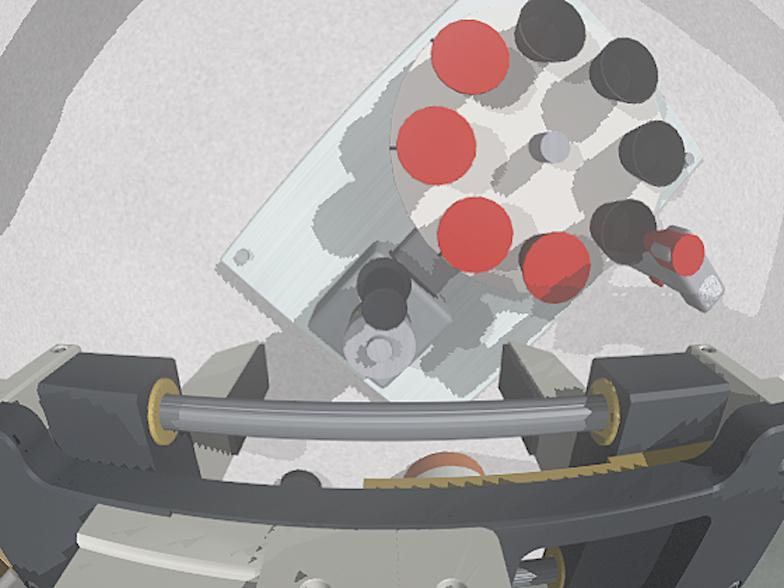

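Run:
```python
from h import *
crop("wrist7",270,0,520,240,3.2,0.4)
```

```text
(no output)
```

View pics/wrist7_c.png

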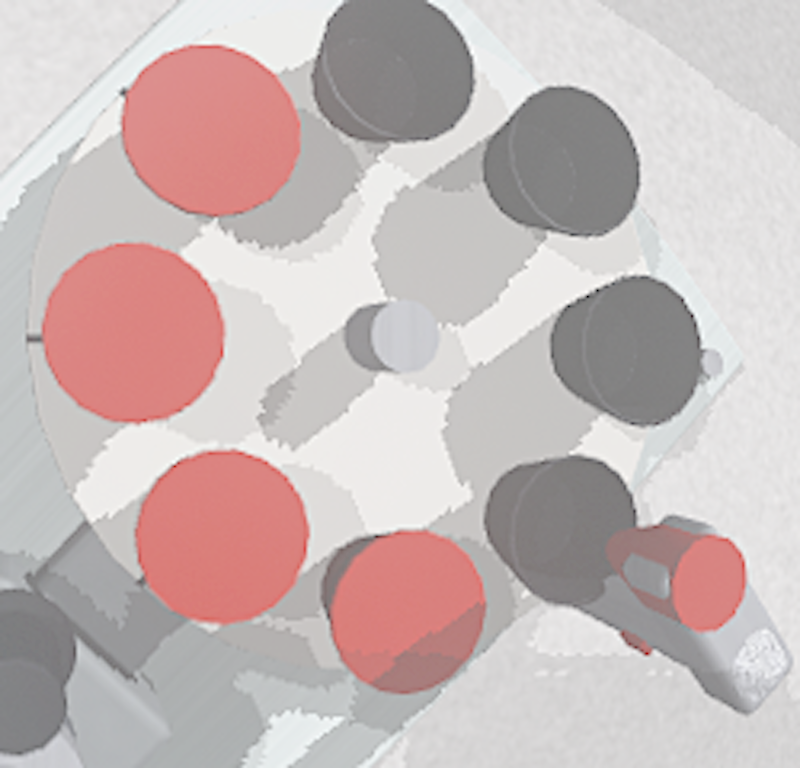

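Run:
```python
from h import *
from scipy.optimize import least_squares
f=lambda p:((p[0]+.5)/3.2-.5+270,(p[1]+.5)/3.2-.5)
cups={5:(211,130),6:(134,332),7:(222,537),0:(407,612),2:(642,350),3:(589,161)}
def r(p,yaw):
    o=[]
    for i,px in cups.items():
        th=yaw-p[2]+i*np.pi/4; z=p[3] if i in(0,5,6,7) else .08
        o.append(proj("wrist7",[p[0]+.09*np.cos(th),p[1]+.09*np.sin(th),z])-f(px))
    return np.ravel(o)
y=np.radians(21.1)
s=least_squares(r,[.418,.101,.75,.083],args=(y,));print(s.x,s.fun.round(1))
f2=lambda p:((p[0]+.5)/1.4-.5,(p[1]+.5)/1.4-.5)
b1=atz("wrist7",*f((712,362)),.012);b2=atz("wrist7",*f2((242,257)),.012);h=atz("wrist7",*f2((379,351)),.11)
print(b1,b2,h, "bolt-line yaw (wrist1 third bolt)")
d=s.x[:2]-h[:2];print("axis-hub",np.hypot(*d),np.degrees(np.arctan2(-d[0],d[1])))
# diagonal bolts: own vector (dx, dy) assume inset symmetrical: (+.12? )
v=b1-b2;print(np.hypot(v[0],v[1]),np.degrees(np.arctan2(v[1],v[0])))
for ins in(.013,.015,.017):
    o=np.array([.27-2*ins,.4-2*ins]);print(ins,np.hypot(*o),np.degrees(np.arctan2(v[1],v[0])-np.arctan2(o[1],o[0])))
# spout tip visible at (638,645)?
print(proj("wrist7",[*(s.x[:2]+.09*np.array([np.cos(y),np.sin(y)])),.11]),f((640,648)))
```

```text
[0.41816149 0.10097969 0.78499848 0.0792184 ] [ 0.7  0.1  0.4 -0.   0.1 -0.6 -0.  -0.3  1.3  0.8 -2.9  0.3]
[0.48771737 0.25990502 0.012     ] [ 0.39411836 -0.16949334  0.012     ] [ 0.4895535  -0.07860316  0.11      ] bolt-line yaw (wrist1 third bolt)
axis-hub 0.19325325394349252 21.679977612793586
0.43948120893233666 77.70318102968363
0.013 0.44655570761104374 20.823868248415632
0.015 0.4410215414239989 20.672584933145764
0.017 0.43549052802558175 20.51745772005565
[464.01029124 171.40051338] (469.65625, 202.15625)
```

Run:
```python
from h import *
f2=lambda p:((p[0]+.5)/1.4-.5,(p[1]+.5)/1.4-.5)
z=np.load("pics/wrist7.npz")
for px in((384,310),(352,335)):
    u,v=f2(px);o,d=ray("wrist7",u,v);D=np.median(z["d"][int(v)-1:int(v)+3,int(u)-1:int(u)+3]);print(o+d*D/(z["R"][2]@d))
print(state()["wrist_force"]);print(job_done())
```

```text
[ 0.44751783 -0.05433605  0.16325218]
[ 0.47077294 -0.08993121  0.10990765]
[-0.56212273  1.30346162 -1.02707433]
the job is handed in; nothing more can be done
None
```

I wound the carousel on until the next, empty cup stood under the spout, then let the crank spring up and let go. The job was handed in at about 32 s of the 72 s allowed.

**What I did:** I gripped the crank and pressed it lightly. The dogs met top to top, at about 19 N total at the wrist, and friction dragged the carousel about 0.04 rad while I searched. I eased the press to about 6 N, and the dogs then dropped in freely. I wound about 4.4 turns clockwise in drive, with 5–14 N of downward press.

**Last checks:**
- **Carousel angle:** I read 0.777 rad from the top camera and the crank count, and 0.785 rad from the wrist camera. Both are inside 0.7504–0.8204, with about 0.02 rad of uncertainty from the machine's measured yaw.
- **Wrist-camera fit:** One black cup's rim was about 3 pixels off in that fit, and the hub read about 4 mm from its earlier position. The cup bodies and the spout tip lined up.
- **Crank:** By depth, the grip top stands at 163 mm and the hub top at 110 mm, so it is fully up.
- **Robot:** The gripper is open, about 120 mm above the release height, and touches nothing. The jug, shaker and lid were not approached, but I did not measure their positions again.

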